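# Free the air pump's intake tube from its push-fit fitting

## Task

Take the white intake tube with the brass filter out of the air pump's push-fit fitting: press the blue release ring all the way down, firmly but gently, keep it down while you draw the tube out without straining it against the teeth, then lower the tube upright into the empty hole of the dark wooden drying block, keeping hold of it until its foot rests on the bottom, and let go. Leave the spare tube, headshell, screwdriver, dish and gauge where they are.

Things in the scene. Friction and masses are not known exactly. Their poses are not given: they have to be found in the camera images.
- pump: grey air pump, fixed, 150 x 110 mm (x, y), deck 50 mm above the shelf; origin under its centre, z up; stands anywhere in the middle of the shelf, turned. The push-fit fitting stands on its deck, 25 mm from the centre towards its own -x. Pressing pump or ring with more than 22 N breaks the fitting
- fitting (a point): point on the vertical axis of the push-fit fitting at deck height, where the tube's foot rests. A fixed aluminium collar 38 mm across stands 13 mm high round it; above that comes the blue release ring
- ring (a point): point on the fitting's axis 32 mm above fitting, fixed to the pump. Blue ring, 41 mm across, 20 mm hole: its flat top stands 28 to 42 mm above fitting, as its cap is screwed on to a different height each time; that is not measured and must be felt. It slides 7 mm straight down on a spring, about 3 N to start, 9 N just before its hard end stop, and springs back when let go
- teeth (a point): point on the axis 5 mm above fitting. Two teeth lock over the foot (1.7 mm play); they open in step with the ring, clear the foot at 3 mm down and close as it rises. Fingertips straddling the stem can press the ring and close on the tube while pressing; ring and tube then rise together, and the foot passes the teeth if the ring was 6 mm or more down (best at the stop)
- tube: rigid white intake tube, 80 mm long, 50 g or so: foot flange 17 mm across and 4 mm high, above it 11 mm across all the way: white stem up to 58 mm, then the brass filter to the top. Origin at the centre of the underside of its foot, z along the tube to the filter. It starts standing in the fitting. Straining it against the pump with more than 25 N damages it
- block: dark wooden drying block, fixed, 60 x 170 x 24 mm (x, y, z), origin under its centre, z up; can stand anywhere in the middle of the shelf and be turned. Two round holes 21 mm across and 14 mm deep, 42 mm either side of its centre along its y; the one on its own +y side holds a shorter spare tube, black with a steel top
- block_hole0 (a point): centre of the mouth of the empty hole (on the block's own -y side), in the block's top face, 24 mm above the shelf; the hole's floor lies 14 mm below this point. The tube must not be pressed into the block with more than 30 N
- spare: black spare tube with a steel top, loose in the other hole of the block; 56 mm long, foot flange 17 mm, stem 11 mm across; origin under its foot; bystander
- headshell: black aluminium headshell, 70 x 20 x 14 mm, loose bystander on the shelf
- driver: small steel screwdriver, 140 mm long, loose bystander on the shelf
- dish: white ceramic dish, 90 mm across, 30 mm high, loose bystander
- gauge: red plastic stylus balance gauge, 95 mm long, 28 mm high, loose bystander
Mind the look-alikes: they are no part of the job. Leave any red look-alike of the pump alone. There is more than one size of the block; the one meant has the size given above.

How it is judged:
On the way, in this order (a step that is already met when the one before it is completed fails the run):
1. the tube is out of the fitting, its foot at least 35 mm above where it stood (z of tube in the frame of fitting above 0.035 m), for 0.1 s.
2. the tube's foot rests on the floor of the empty hole while the fingers still hold it (z of tube in the frame of block_hole0 below -0.011 m and horizontal distance between tube and block_hole0 below 0.005 m and contact force between the fingers and tube above 0.5 N), for 0.1 s.
At the end, for the whole second after the job is handed in: The white tube stands upright (within 0.12 rad) and at rest in the empty hole of the drying block, its foot within 2 mm of the hole's floor and 5 mm of its axis, released (z of tube in the frame of block_hole0 below -0.012 m and horizontal distance between tube and block_hole0 below 0.005 m and angle between tube's own z axis and vertical below 0.12 rad and linear speed of tube below 0.02 m/s and contact force between the fingers and tube below 0.1 N); the robot touches nothing.
It fails at once if the tube is strained against the pump or its fitting with more than 25 N (contact force between tube and pump above 25 N).
It fails at once if the fingers press on the pump or its ring with more than 22 N (contact force between the fingers and pump above 22 N).
It fails at once if the tube is pressed into the block with more than 30 N (contact force between tube and block above 30 N).
It fails at once if a bystander (spare tube, headshell, screwdriver, dish, gauge) is moved by more than 20 mm (distance of any of spare, headshell, driver, dish, gauge from where it was at the start of the episode above 0.02 m).
It also fails if it takes over 61 s, if anything falls off the work surface, if the arm or the gripper's body presses on something with over 40 N, if the wrist force passes 120 N, or if a joint passes its speed limit or range.

## Robot

A 6-joint arm with a two-finger parallel gripper is mounted at the origin on the work surface. World frame = base frame: x ahead of the robot, y to its left, z up, the work surface at z = 0. Lengths are in m, angles in rad, forces in N, time in s.
With the tool pointing down it reaches from about 0.3 to 0.775 m from the base axis. Payload 14.6 kg.
Tool frame: the origin (TCP) lies at the very end of the fingers, on their centre line; the grasp point (between the pads) lies 19 mm behind it; z points along the fingers, y is the line along which they close (so a half turn about z gives the same grasp; the last joint's range is limited). The gripper opens to 94 mm and grips with 3 to 60 N. Pads are 16 mm wide; open, the fingers measure 119 mm over their backs; the gripper's body (75 mm by 177 mm) begins 78 mm behind the grasp point.
Start: joints at [1.211, 0.3, 1.521, -0, 1.321, -0.067], TCP at [0.159, 0.527, 0.205] pointing down, gripper open.
Joint ranges: [-3.03, 3.03], [-0.79, 2.21], [0.23, 2.52], [-1.04, 4.18], [0, 3.07], [-2.55, 2.55]. Speed limits (rad/s): [2.22, 2.22, 2.57, 3.14, 3.14, 3.14].

## Interface

Orientations are given as [roll, pitch, yaw] about the fixed x, y, z axes, in that order (R = Rz(yaw) Ry(pitch) Rx(roll)).
In Python, from station import ctrl, cams gives the robot as it stands. The module is installed in compiled form; this text tells all that it offers.
- The arm moves only by the tool arm_command, never from a script. Its argument "plan" is a list that holds one entry, the list of rows, each a list of 7 numbers: the shift along the tool's x, y, z in shares of 800 mm (1.0 is 800 mm), then the turn, a rotation vector about the tool's x, y, z in shares of pi rad (1.0 is pi rad), then the closure, from -1 (fully open) to 1 (shut). A call has 1 to 12 rows; each row is the pose to reach, as a shift and turn from the pose commanded when the call began, along the tool's axes at that moment; what a row does not reach only later rows make up. A row lasts 1/10 s, in which the tool goes at most 50 mm and 8.59 degrees, less where a joint would pass 70% of its speed; a pose out of reach is approached as far as the arm can. Shift and turn numbers lie between -1 and 1, and a call with a number outside is refused. A call with a gripper value outside its range is refused whole. The fingers move at their own pace and stop on an object; "squeeze" is the grip in N (left out, the last holds). Time passes only in rows, so rows that repeat a pose let the fingers close. It gives the time, the measured TCP pose, the force, the opening and the grip force at its end, in the units of the state.
- ctrl.get_obs(): the state, without advancing time (a new reading comes with each control period).
- cams.camera(name): name is "side" or "top" or "wrist"; returns (picture, depth): 480x640x3 uint8, blue, green, red; 480x640 float32, m along the optical axis (not along the pixel's ray), 0 where there is no reading.
- cams.camera_info(name): a dict with "fx", "fy", "cx", "cy" (pixels), "dist_coeffs" ([k1, k2, p1, p2, k3] as OpenCV has them; the pictures are not rectified), "world_to_cam" (4x4, takes a point from world to camera coordinates). Camera axes: x right, y down, z forward; pixel columns grow to the right and rows downward; lengths in m; the calibration is good to about 2 mm. A picture is of the moment at which its call begins: read the wrist's pose just before it. camera_info takes no time and is no camera call; for the wrist camera it gives the pose at the moment of the call.
- ctrl.hand_in(): hands the job in; it is judged then, once.
The state is a dict: "time_s": time; "qpos": joint angles; "joint_vel": joint speeds; "tau": joint torques, N m; "ee_pos": TCP position; "eef_rot": TCP orientation; "force": force on the tool from outside, world axes, zero at the start; "moment": the same for the moment, N m; "grip_width": finger opening in m; "grip_force": force on a finger pad.
Only numpy, scipy, OpenCV 4.12 (cv2) and the standard library are available. Lean on these libraries where they do the work, as an engineer would, in place of code of your own. Each camera call takes 0.05 s, during which the arm holds its last target. There are 200 camera calls.

## Working session

There is one attempt and no reset: what is moved stays moved. The work goes in short steps, Python scripts to look and compute and a tool call to move; the robot and the scene stay as the last step left them, time stands still between calls to the robot, and variables do not carry over. Pictures are saved under pics/ and viewed, at most 10 in all, crops included, and the job is handed in when it is done.

Besides the shell and the picture viewer there is one more tool, called after ">>>" as name(argument=value, ...), one argument or row to a line, values as JSON. arm_command: Moves the arm, as the interface text tells. Its arguments: {"type":"object","properties":{"plan":{"type":"array"},"squeeze":{"type":"number"}},"required":["plan"]}

```bash
mkdir -p pics
cat > h.py <<'E'
import numpy as np, cv2
from station import ctrl, cams
def snap(n):
    info=cams.camera_info(n); im,d=cams.camera(n); np.savez('pics/'+n,im=im,d=d,W=info['world_to_cam'],K=[info[k] for k in('fx','fy','cx','cy')],dist=info['dist_coeffs']); cv2.imwrite(f'pics/{n}_raw.png',im); return im,d
class V:
    def __init__(s,n):
        z=np.load(f'pics/{n}.npz'); s.im=z['im'];s.d=z['d'];s.W=z['W'];fx,fy,cx,cy=z['K'];s.K=np.array([[fx,0,cx],[0,fy,cy],[0,0,1]]);s.dist=z['dist']
        s.R=s.W[:3,:3];s.t=s.W[:3,3]
    def ray(s,px):
        p=cv2.undistortPoints(np.array(px,float).reshape(-1,1,2),s.K,s.dist)[:,0]
        return np.c_[p,np.ones(len(p))]
    def atz(s,px,z):
        r=s.ray(px)@s.R; c=-s.R.T@s.t
        return c+r*((z-c[2])/r[:,2])[:,None]
    def dep(s,px):
        px=np.array(px).reshape(-1,2); d=s.d[px[:,1].astype(int),px[:,0].astype(int)]
        return (s.ray(px)*d[:,None]-s.t)@s.R
    def proj(s,P): return cv2.projectPoints(np.array(P,float).reshape(-1,1,3),cv2.Rodrigues(s.R)[0],s.t,s.K,s.dist)[0][:,0]
E
python3 - <<'E'
from h import *
for n in('top','side'):
    snap(n); v=V(n); print(n,-v.R.T@v.t, v.R.round(2).tolist(), v.K.tolist())
o=ctrl.get_obs(); print(o)
E
```

```text
top [0.2921922  0.0354106  1.22664358] [[0.01, -1.0, -0.0], [-0.98, -0.01, -0.18], [0.18, 0.0, -0.98]] [[570.2010939508092, 0.0, 323.055215506694], [0.0, 570.2010939508092, 246.6764204424713], [0.0, 0.0, 1.0]]
side [ 0.11579058 -0.5216491   0.73873818] [[0.8, -0.6, -0.01], [-0.42, -0.56, -0.71], [0.42, 0.58, -0.7]] [[486.6789916191709, 0.0, 317.58437283485085], [0.0, 486.6789916191709, 235.38225077509435], [0.0, 0.0, 1.0]]
{'time_s': 0.1, 'qpos': array([ 1.21135605e+00,  3.00453328e-01,  1.52150908e+00, -2.31769607e-05,
        1.32069876e+00, -6.66175055e-02]), 'joint_vel': array([-0.00104074, -0.00086549, -0.00320018,  0.00187558,  0.00225462,
       -0.00011897]), 'tau': array([-8.25647967e-04, -5.32648015e+01, -3.53282154e+01,  7.08593731e-02,
        2.36415508e-02, -2.85292651e-05]), 'ee_pos': array([0.15869663, 0.52636441, 0.20492654]), 'eef_rot': array([-3.14052502e+00, -4.87291458e-05,  2.84877560e+00]), 'force': array([-0.09612614,  0.92328161, -0.17614286]), 'moment': array([ 0.0390188 , -0.04839039,  0.02822886]), 'grip_force': 0.0, 'grip_width': 0.09375523885242035}
```

View pics/top_raw.png

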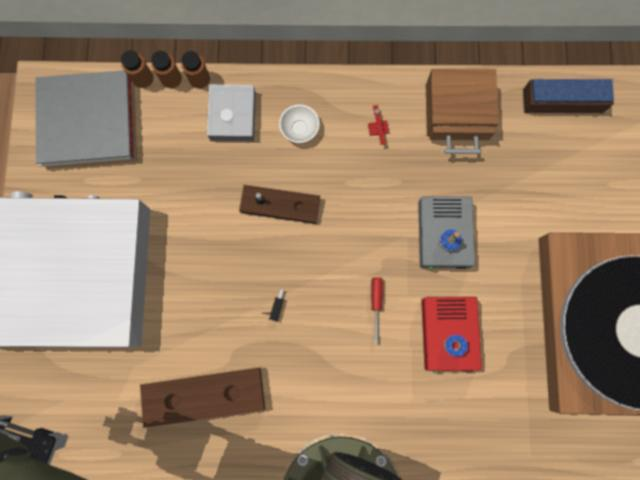

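View pics/side_raw.png

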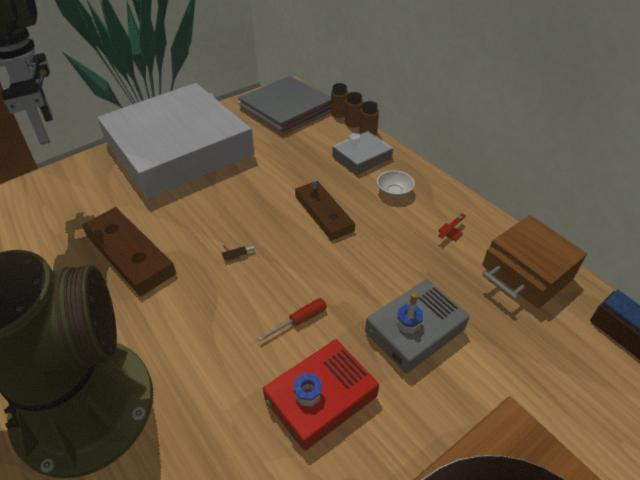

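The top view shows the grey pump at (447,232) with its ring at (452,240). The small block is at (280,204), its spare tube at (259,198) and the empty hole at about (298,206). The red pump and the large block are look-alikes. I'll enlarge crops of the pump and the block.

Run:
```python
from h import *
def crop(n,x,y,w,h,s=5):
    return cv2.resize(V(n).im[y:y+h,x:x+w],(w*s,h*s),interpolation=cv2.INTER_CUBIC)
a=crop('top',410,190,80,60,5);b=crop('top',235,180,80,60,5)
b=crop('top',235,175,96,60,4);b=cv2.copyMakeBorder(b,0,60,0,16,0)
a=crop('top',410,185,80,90,5)[:,:400];a=cv2.resize(V('top').im[185:275,410:490],(240,270),interpolation=3)
def C(n,x,y): return cv2.resize(V(n).im[y:y+75,x:x+100],(400,300),interpolation=3)
cv2.imwrite('pics/c1.png',np.vstack([np.hstack([C('top',400,195),C('top',232,170)]),np.hstack([C('side',365,285),C('side',285,170)])]))
v=V('top')
print(v.dep([[452,230],[440,220],[430,260],[447,262],[280,204],[298,206],[250,210],[452,233],[300,200]]).round(4))
```

```text
[[ 0.5403 -0.2253  0.0818]
 [ 0.568  -0.2075  0.0524]
 [ 0.4824 -0.1842  0.0524]
 [ 0.479  -0.2201  0.0493]
 [ 0.6074  0.1331  0.0247]
 [ 0.6062  0.0945  0.0134]
 [ 0.5931  0.1977  0.0261]
 [ 0.5343 -0.2254  0.0807]
 [ 0.6171  0.0899  0.0234]]
```

View pics/c1.png

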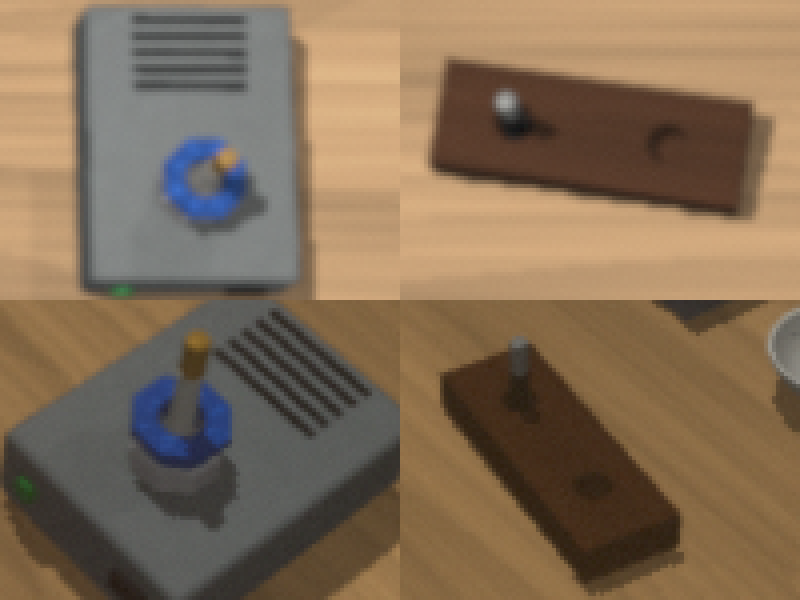

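The crop shows the pump's deck corners, the ring centre near crop (205,179), the brass top at (228,158), and the block's top corners and empty hole near crop (668,143). I'll compute positions from both views.

Run:
```python
from h import *
t=V('top');s=V('side')
def o(n,p):
    x0,y0,X,Y={'tp':(400,195,0,0),'tb':(232,170,400,0),'sp':(365,285,0,300),'sb':(285,170,400,300)}[n]
    p=np.array(p,float).reshape(-1,2)
    return np.c_[x0+(p[:,0]-X+.5)/4-.5, y0+(p[:,1]-Y+.5)/4-.5]
def rep(nm,P,L,W):
    print(nm,'corners',P.round(4)[:,:2].tolist(),'c',P.mean(0).round(4),[np.linalg.norm(P[i]-P[i-1]).round(4) for i in range(4)])
P=t.atz(o('tp',[(85,8),(289,8),(301,280),(92,285)]),.05);rep('pump',P,0,0)
c=P.mean(0);ax=(P[0]+P[1]-P[2]-P[3]);ax/=np.linalg.norm(ax);print('yaw',np.arctan2(ax[1],ax[0]),'fit',c-.025*ax)
print('ring',t.atz(o('tp',[205,179]),.081),s.atz(o('sp',[182,420]),.081))
print('tubetop',t.atz(o('tp',[228,158]),.13),s.atz(o('sp',[197,337]),.13))
B=t.atz(o('tb',[(448,60),(752,102),(738,208),(435,165)]),.024);rep('block',B,0,0)
c=B.mean(0);ay=(B[0]+B[3]-B[1]-B[2]);ay/=np.linalg.norm(ay);print('ydir',ay,'yaw',np.arctan2(-ay[0],ay[1]),'hole',c-.042*ay,'spare',c+.042*ay)
print('hole px',t.atz(o('tb',[668,143]),.024),s.atz(o('sb',[595,486]),.024))
B=s.atz(o('sb',[(440,375),(530,345),(679,515),(583,555)]),.024);rep('sblock',B,0,0)
print('sparetop',t.atz(o('tb',[506,102]),.066),s.atz(o('sb',[519,342]),.066))
# ring depth points: blue pixels
for v in(t,s):
    hsv=cv2.cvtColor(v.im,cv2.COLOR_BGR2HSV);m=(hsv[...,0]>105)&(hsv[...,0]<125)&(hsv[...,1]>150)&(hsv[...,2]>120)
    yy,xx=np.nonzero(m);Q=v.dep(np.c_[xx,yy]);k=(abs(Q[:,0]-.53)<.04)&(abs(Q[:,1]+.22)<.04);Q=Q[k]
    print(k.sum(),np.percentile(Q,[2,50,98],axis=0).round(4).tolist(),(np.percentile(Q,[2,98],axis=0).mean(0)).round(4))
```

```text
pump corners [[0.6194, -0.1688], [0.6201, -0.277], [0.4739, -0.2776], [0.4703, -0.1691]] c [ 0.5459 -0.2231  0.05  ] [np.float64(0.1491), np.float64(0.1082), np.float64(0.1463), np.float64(0.1086)]
yaw 0.003036112213084151 fit [ 0.52091072 -0.2231767   0.05      ]
ring [[ 0.52085391 -0.222568    0.081     ]] [[ 0.51921552 -0.22484535  0.081     ]]
tubetop [[ 0.5216551  -0.22310262  0.13      ]] [[ 0.52238188 -0.22112968  0.13      ]]
block corners [[0.6506, 0.2136], [0.6283, 0.0472], [0.569, 0.0542], [0.5915, 0.2187]] c [0.6099 0.1335 0.024 ] [np.float64(0.0593), np.float64(0.1679), np.float64(0.0597), np.float64(0.1661)]
ydir [0.13430388 0.99094019 0.        ] yaw -0.13471094754133073 hole [0.60422404 0.09183429 0.024     ] spare [0.61550557 0.17507327 0.024     ]
hole px [[0.60489464 0.09263502 0.024     ]] [[0.60528833 0.09262517 0.024     ]]
sblock corners [[0.5923, 0.2227], [0.6507, 0.2136], [0.6271, 0.0472], [0.5672, 0.0539]] c [0.6093 0.1344 0.024 ] [np.float64(0.1706), np.float64(0.0591), np.float64(0.168), np.float64(0.0602)]
sparetop [[0.61547267 0.17618794 0.066     ]] [[0.61599166 0.17626788 0.066     ]]
132 [[0.5033, -0.2378, 0.0749], [0.5146, -0.2162, 0.0794], [0.5388, -0.2048, 0.083]] [ 0.521  -0.2213  0.079 ]
127 [[0.5044, -0.2392, 0.0765], [0.5227, -0.224, 0.0786], [0.5393, -0.2047, 0.0813]] [ 0.5219 -0.2219  0.0789]
```

The rows are not in the units I measure in: shifts go in shares of 800 mm and turns go in shares of pi rad. I convert before sending: -613 mm / 800 = -0.7663, -563 mm / 800 = -0.7038, 1.278 rad / 3.1416 = 0.4068.

>>> arm_command(
  plan=[
    [[0,0,-0.0563,0,0,0,0],[-0.7038,-0.7663,-0.0563,0,0,0.4068,0.4],[-0.7038,-0.7663,-0.0563,0,0,0.4068,0.4],[-0.7038,-0.7663,-0.0563,0,0,0.4068,0.4],[-0.7038,-0.7663,-0.0563,0,0,0.4068,0.4],[-0.7038,-0.7663,-0.0563,0,0,0.4068,0.4],[-0.7038,-0.7663,-0.0563,0,0,0.4068,0.4],[-0.7038,-0.7663,-0.0563,0,0,0.4068,0.4],[-0.7038,-0.7663,-0.0563,0,0,0.4068,0.4],[-0.7038,-0.7663,-0.0563,0,0,0.4068,0.4],[-0.7038,-0.7663,-0.0563,0,0,0.4068,0.4],[-0.7038,-0.7663,-0.0563,0,0,0.4068,0.4]],
  ],
  squeeze=10,
)

```text
time_s: 1.3
ee_pos: [0.3983, 0.0292, 0.2505]
eef_rot: [3.141, -0.0, 1.57]
force: [1.3, 2.2, 0.1]
grip_width: 0.0281
grip_force: 0.0
```

Scaled: -252 mm / 800 = -0.315, 123 mm / 800 = 0.1538.

>>> arm_command(
  plan=[
    [[-0.315,0.1538,0,0,0,0,0.4],[-0.315,0.1538,0,0,0,0,0.4],[-0.315,0.1538,0,0,0,0,0.4],[-0.315,0.1538,0,0,0,0,0.4],[-0.315,0.1538,0,0,0,0,0.4],[-0.315,0.1538,0,0,0,0,0.4],[-0.315,0.1538,0,0,0,0,0.4],[-0.315,0.1538,0,0,0,0,0.4],[-0.315,0.1538,0,0,0,0,0.4],[-0.315,0.1538,0,0,0,0,0.4]],
  ],
)

```text
time_s: 2.3
ee_pos: [0.5209, -0.2197, 0.2509]
eef_rot: [3.141, 0.0, 1.572]
force: [0.3, -0.4, 1.2]
grip_width: 0.0283
grip_force: 0.0
```

Run:
```python
from h import *
o=ctrl.get_obs();print(o['time_s'],o['ee_pos'].round(4),o['eef_rot'].round(4),o['force'].round(2))
snap('wrist');v=V('wrist');print(v.W.round(3).tolist())
for P in([.521,-.2228,.13],[.521,-.2228,.08],[.521,-.2228,.05]):print(v.proj(P).round(1))
```

```text
2.3 [ 0.5209 -0.2197  0.2509] [3.1412e+00 2.0000e-04 1.5719e+00] [ 0.34 -0.42  1.19]
[[1.0, 0.001, -0.0, -0.522], [0.001, -0.967, 0.254, -0.252], [-0.0, -0.254, -0.967, 0.379], [0.0, 0.0, 0.0, 1.0]]
[[316. 235.]]
[[316.1 222.7]]
[[316.2 216.8]]
```

View pics/wrist_raw.png

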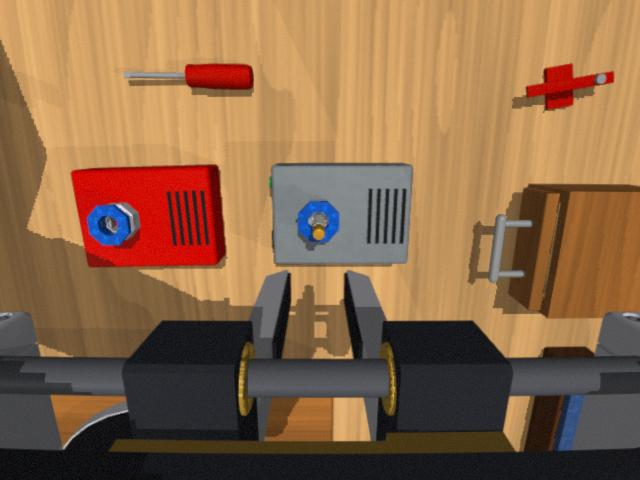

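The tube top is at (319,234) and the ring at (318,221), within about 2 mm of the prediction. I'll descend to above the ring.

Scaled: 145 mm / 800 = 0.1813, 140 mm / 800 = 0.175.

>>> arm_command(
  plan=[
    [[-0.0038,0.0013,0.0375,0,0,0,0.48],[-0.0038,0.0013,0.075,0,0,0,0.48],[-0.0038,0.0013,0.1125,0,0,0,0.48],[-0.0038,0.0013,0.1375,0,0,0,0.48],[-0.0038,0.0013,0.1563,0,0,0,0.48],[-0.0038,0.0013,0.175,0,0,0,0.48],[-0.0038,0.0013,0.1813,0,0,0,0.48],[-0.0038,0.0013,0.1813,0,0,0,0.48],[-0.0038,0.0013,0.1813,0,0,0,0.48],[-0.0038,0.0013,0.1813,0,0,0,0.48]],
  ],
)

```text
time_s: 3.35
ee_pos: [0.5224, -0.2237, 0.1064]
eef_rot: [3.14, 0.001, 1.571]
force: [-0.1, -0.7, -0.2]
grip_width: 0.0243
grip_force: 0.0
```

Run:
```python
from h import *
o=ctrl.get_obs();print(o['time_s'],o['ee_pos'].round(4),o['eef_rot'].round(4),o['force'].round(2))
snap('wrist');snap('side');v=V('wrist');w=V('side');p=v.proj([.522,-.2225,.08])[0].astype(int);print(p)
a=v.im[max(0,p[1]-75):p[1]+75,p[0]-100:p[0]+100];b=w.im[240:340,340:473]
cv2.imwrite('pics/c2.png',np.hstack([cv2.resize(a,(400,300),interpolation=3),cv2.resize(b,(400,300),interpolation=3)]))
```

```text
3.35 [ 0.5224 -0.2237  0.1064] [3.1404e+00 6.0000e-04 1.5709e+00] [-0.13 -0.69 -0.23]
[314 266]
```

View pics/c2.png

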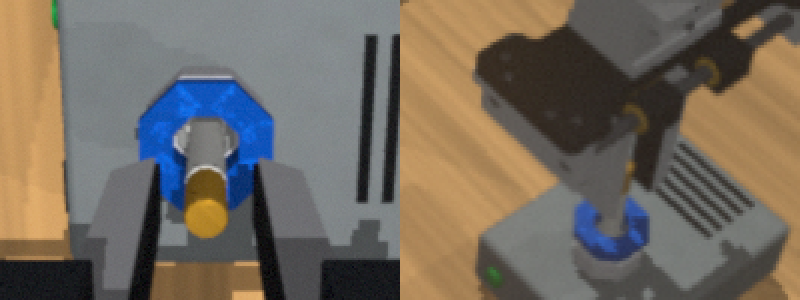

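The view shows the tube centred between the fingers: inner edges at 157 and 255, tube at 206. Now I'll feel for the ring.

Scaled: 20 mm / 800 = 0.025, 18 mm / 800 = 0.0225.

>>> arm_command(
  plan=[
    [[0.0013,0,0.0063,0,0,0,0.48],[0.0013,0,0.0125,0,0,0,0.48],[0.0013,0,0.015,0,0,0,0.48],[0.0013,0,0.0175,0,0,0,0.48],[0.0013,0,0.02,0,0,0,0.48],[0.0013,0,0.0225,0,0,0,0.48],[0.0013,0,0.025,0,0,0,0.48],[0.0013,0,0.025,0,0,0,0.48],[0.0013,0,0.025,0,0,0,0.48],[0.0013,0,0.025,0,0,0,0.48]],
  ],
)

```text
time_s: 4.45
ee_pos: [0.5221, -0.2226, 0.0856]
eef_rot: [3.141, 0.0, 1.571]
force: [-0.6, -1.0, 0.4]
grip_width: 0.0246
grip_force: 0.0
```

Scaled: 2 mm / 800 = 0.0025, 1 mm / 800 = 0.0013.

>>> arm_command(
  plan=[
    [[0,0,0.0013,0,0,0,0.48],[0,0,0.0025,0,0,0,0.48],[0,0,0.0025,0,0,0,0.48],[0,0,0.0025,0,0,0,0.48]],
  ],
)

```text
time_s: 4.85
ee_pos: [0.522, -0.2226, 0.0834]
eef_rot: [-3.141, -0.0, 1.571]
force: [-0.7, -1.0, -0.7]
grip_width: 0.0242
grip_force: 0.0
```

>>> arm_command(
  plan=[
    [[0,0,0.0013,0,0,0,0.48],[0,0,0.0013,0,0,0,0.48],[0,0,0.0013,0,0,0,0.48]],
  ],
)

```text
time_s: 5.15
ee_pos: [0.522, -0.2226, 0.0824]
eef_rot: [-3.142, -0.0, 1.571]
force: [-0.9, -0.9, 0.3]
grip_width: 0.0246
grip_force: 0.0
```

Scaled: 1 mm / 800 = 0.0013.

>>> arm_command(
  plan=[
    [[0,0,0.0013,0,0,0,0.48],[0,0,0.0013,0,0,0,0.48],[0,0,0.0013,0,0,0,0.48]],
  ],
)

```text
time_s: 5.45
ee_pos: [0.522, -0.2226, 0.0814]
eef_rot: [-3.141, -0.0, 1.571]
force: [0.3, -0.5, -0.5]
grip_width: 0.0245
grip_force: 0.0
```

Scaled: 1 mm / 800 = 0.0013.

>>> arm_command(
  plan=[
    [[0,0,0.0013,0,0,0,0.48],[0,0,0.0013,0,0,0,0.48],[0,0,0.0013,0,0,0,0.48]],
  ],
)

```text
time_s: 5.75
ee_pos: [0.522, -0.2226, 0.0804]
eef_rot: [-3.142, 0.0, 1.571]
force: [-0.7, 0.1, -1.0]
grip_width: 0.0246
grip_force: 0.0
```

Scaled: 1 mm / 800 = 0.0013.

>>> arm_command(
  plan=[
    [[0,0,0.0013,0,0,0,0.48],[0,0,0.0013,0,0,0,0.48],[0,0,0.0013,0,0,0,0.48]],
  ],
)

```text
time_s: 6.05
ee_pos: [0.522, -0.2226, 0.0794]
eef_rot: [-3.141, -0.0, 1.571]
force: [0.0, -0.5, 0.1]
grip_width: 0.0246
grip_force: 0.0
```

Scaled: 1 mm / 800 = 0.0013.

>>> arm_command(
  plan=[
    [[0,0,0.0013,0,0,0,0.48],[0,0,0.0013,0,0,0,0.48],[0,0,0.0013,0,0,0,0.48]],
  ],
)

```text
time_s: 6.35
ee_pos: [0.522, -0.2226, 0.0784]
eef_rot: [-3.142, -0.0, 1.571]
force: [-0.0, -0.3, -0.5]
grip_width: 0.0243
grip_force: 0.0
```

Scaled: 1 mm / 800 = 0.0013.

>>> arm_command(
  plan=[
    [[0,0,0.0013,0,0,0,0.48],[0,0,0.0013,0,0,0,0.48],[0,0,0.0013,0,0,0,0.48]],
  ],
)

```text
time_s: 6.65
ee_pos: [0.5221, -0.2227, 0.0776]
eef_rot: [3.141, 0.0, 1.571]
force: [-1.4, 0.6, 2.9]
grip_width: 0.0244
grip_force: 1.6
```

Scaled: 1 mm / 800 = 0.0013.

>>> arm_command(
  plan=[
    [[0,0,0.0013,0,0,0,0.48],[0,0,0.0013,0,0,0,0.48],[0,0,0.0013,0,0,0,0.48]],
  ],
)

```text
time_s: 6.95
ee_pos: [0.5221, -0.2227, 0.0765]
eef_rot: [3.141, 0.0, 1.571]
force: [-1.6, 1.1, 4.7]
grip_width: 0.0246
grip_force: 2.0
```

Scaled: 1 mm / 800 = 0.0013.

>>> arm_command(
  plan=[
    [[0,0,0.0013,0,0,0,0.48],[0,0,0.0013,0,0,0,0.48],[0,0,0.0013,0,0,0,0.48]],
  ],
)

```text
time_s: 7.25
ee_pos: [0.5221, -0.2227, 0.0755]
eef_rot: [3.141, 0.0, 1.571]
force: [-1.3, 0.9, 4.8]
grip_width: 0.0245
grip_force: 2.4
```

>>> arm_command(
  plan=[
    [[0,0,0.0013,0,0,0,0.48],[0,0,0.0025,0,0,0,0.48],[0,0,0.0025,0,0,0,0.48],[0,0,0.0025,0,0,0,0.48]],
  ],
)

```text
time_s: 7.65
ee_pos: [0.5221, -0.2227, 0.0736]
eef_rot: [3.142, 0.0, 1.571]
force: [-2.1, 0.4, 6.0]
grip_width: 0.0244
grip_force: 3.2
```

>>> arm_command(
  plan=[
    [[0,0,0.0013,0,0,0,0.48],[0,0,0.0013,0,0,0,0.48],[0,0,0.0013,0,0,0,0.48]],
  ],
)

```text
time_s: 7.95
ee_pos: [0.5221, -0.2227, 0.0727]
eef_rot: [3.141, 0.0, 1.571]
force: [-1.9, 1.3, 7.5]
grip_width: 0.0244
grip_force: 3.5
```

Scaled: 0.5 mm / 800 = 0.0006.

>>> arm_command(
  plan=[
    [[0,0,0.0006,0,0,0,0.48],[0,0,0.0006,0,0,0,0.48],[0,0,0.0006,0,0,0,0.48]],
  ],
)

```text
time_s: 8.25
ee_pos: [0.5221, -0.2227, 0.0722]
eef_rot: [3.141, 0.0, 1.571]
force: [-2.1, 1.4, 7.3]
grip_width: 0.0242
grip_force: 3.7
```

Scaled: 0.5 mm / 800 = 0.0006.

>>> arm_command(
  plan=[
    [[0,0,0.0006,0,0,0,0.48],[0,0,0.0006,0,0,0,0.48],[0,0,0.0006,0,0,0,0.48]],
  ],
)

```text
time_s: 8.55
ee_pos: [0.5221, -0.2227, 0.0718]
eef_rot: [3.141, 0.0, 1.571]
force: [-2.4, 1.0, 7.6]
grip_width: 0.0241
grip_force: 3.9
```

Scaled: 0.4 mm / 800 = 0.0005.

>>> arm_command(
  plan=[
    [[0,0,0.0005,0,0,0,0.48],[0,0,0.0005,0,0,0,0.48],[0,0,0.0005,0,0,0,0.48]],
  ],
)

```text
time_s: 8.85
ee_pos: [0.5221, -0.2227, 0.0714]
eef_rot: [3.141, 0.0, 1.571]
force: [-2.8, 0.7, 7.7]
grip_width: 0.0242
grip_force: 4.1
```

Scaled: 0.4 mm / 800 = 0.0005.

>>> arm_command(
  plan=[
    [[0,0,0.0005,0,0,0,0.48],[0,0,0.0005,0,0,0,0.48],[0,0,0.0005,0,0,0,0.48]],
  ],
)

```text
time_s: 9.15
ee_pos: [0.5221, -0.2227, 0.0713]
eef_rot: [3.141, 0.0, 1.571]
force: [-3.8, 0.9, 12.4]
grip_width: 0.0247
grip_force: 5.4
```

>>> arm_command(
  plan=[
    [[0,0,0.0004,0,0,0,0.48],[0,0,0.0004,0,0,0,0.48],[0,0,0.0004,0,0,0,0.48]],
  ],
)

```text
time_s: 9.45
ee_pos: [0.5222, -0.2227, 0.0712]
eef_rot: [3.141, 0.0, 1.571]
force: [-5.2, 2.0, 13.6]
grip_width: 0.0247
grip_force: 6.8
```

The ring reached its end stop at about 13 N. Next I close on the tube while pressing.

>>> arm_command(
  plan=[
    [[0,0,0,0,0,0,0.6],[0,0,0,0,0,0,0.7],[0,0,0,0,0,0,0.8],[0,0,0,0,0,0,0.9],[0,0,0,0,0,0,0.9],[0,0,0,0,0,0,0.9]],
  ],
  squeeze=12,
)

```text
time_s: 10.05
ee_pos: [0.5227, -0.223, 0.0711]
eef_rot: [3.14, 0.001, 1.571]
force: [0.4, 0.5, 8.3]
grip_width: 0.0105
grip_force: 14.0
```

Scaled: -10 mm / 800 = -0.0125, -8 mm / 800 = -0.01.

>>> arm_command(
  plan=[
    [[0,0,-0.0013,0,0,0,0.9],[0,0,-0.0025,0,0,0,0.9],[0,0,-0.005,0,0,0,0.9],[0,0,-0.0075,0,0,0,0.9],[0,0,-0.01,0,0,0,0.9],[0,0,-0.0125,0,0,0,0.9]],
  ],
)

```text
time_s: 10.65
ee_pos: [0.522, -0.2224, 0.08]
eef_rot: [-3.141, -0.0, 1.571]
force: [2.6, 0.5, -1.6]
grip_width: 0.0106
grip_force: 12.0
```

Scaled: -80 mm / 800 = -0.1, -60 mm / 800 = -0.075.

>>> arm_command(
  plan=[
    [[0,0,-0.005,0,0,0,0.9],[0,0,-0.01,0,0,0,0.9],[0,0,-0.0175,0,0,0,0.9],[0,0,-0.0275,0,0,0,0.9],[0,0,-0.04,0,0,0,0.9],[0,0,-0.0575,0,0,0,0.9],[0,0,-0.075,0,0,0,0.9],[0,0,-0.1,0,0,0,0.9],[0,0,-0.1,0,0,0,0.9],[0,0,-0.1,0,0,0,0.9]],
  ],
)

```text
time_s: 11.65
ee_pos: [0.5221, -0.2227, 0.1606]
eef_rot: [3.141, 0.0, 1.571]
force: [0.2, 0.2, -1.2]
grip_width: 0.0109
grip_force: 12.0
```

Run:
```python
from h import *
o=ctrl.get_obs();print(o['time_s'],o['ee_pos'].round(4),o['eef_rot'].round(4),o['force'].round(2))
snap('wrist');snap('side');v=V('wrist');w=V('side');P=[o['ee_pos'],o['ee_pos']-[0,0,.021]];p=v.proj(P);q=w.proj(P);print(p,q)
q=q[0].astype(int);a=v.im[180:480,120:520];b=w.im[q[1]-60:q[1]+60,q[0]-80:q[0]+80]
cv2.imwrite('pics/c3.png',np.hstack([a,cv2.resize(b,(400,300),interpolation=3)]));print(q)
```

```text
11.65 [ 0.5221 -0.2227  0.1606] [3.1410e+00 3.0000e-04 1.5708e+00] [ 0.15  0.24 -1.17]
[[315.10782492 284.46547657]
 [315.29238694 271.08422305]] [[417.03693492 282.23407626]
 [415.21265689 290.79067334]]
[417 282]
```

View pics/c3.png

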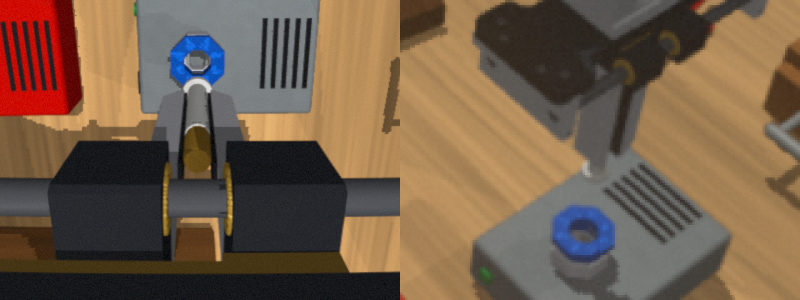

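The tube is out: its foot is at side px (415,289), held upright, and the ring is empty below it. I'll move above the block's hole.

>>> arm_command(
  plan=[
    [[0.05,0.0125,0,0,0,0,0.9],[0.1,0.0263,0,0,0,0,0.9],[0.15,0.0388,0,0,0,0,0.9],[0.2,0.0525,0,0,0,0,0.9],[0.25,0.065,0,0,0,0,0.9],[0.3,0.0788,0,0,0,0,0.9],[0.35,0.0925,0,0,0,0,0.9],[0.3813,0.1,0.0125,0,0,0,0.9],[0.3938,0.1038,0.0375,0,0,0,0.9],[0.3938,0.1038,0.075,0,0,0,0.9],[0.3938,0.1038,0.1,0,0,0,0.9],[0.3938,0.1038,0.1,0,0,0,0.9]],
  ],
)

```text
time_s: 12.95
ee_pos: [0.6031, 0.0923, 0.0766]
eef_rot: [-3.135, 0.001, 1.571]
force: [0.7, -0.2, -0.3]
grip_width: 0.0108
grip_force: 12.0
```

>>> arm_command(
  plan=[
    [[0,0,0,0,0,0,0.9],[0,0,0,0,0,0,0.9]],
  ],
)

```text
time_s: 13.15
ee_pos: [0.6056, 0.0923, 0.0816]
eef_rot: [3.14, -0.0, 1.571]
force: [0.4, -0.6, 0.6]
grip_width: 0.0106
grip_force: 12.0
```

Run:
```python
from h import *
o=ctrl.get_obs();print(o['time_s'],o['ee_pos'].round(4),o['eef_rot'].round(4),o['force'].round(2))
for n in('wrist','side','top'): snap(n)
v=V('wrist');w=V('side');t=V('top')
f=o['ee_pos']-[0,0,.021];h=[.6047,.0925,.024];print([x.proj([f,h]).round(1).tolist() for x in(v,w,t)])
q=w.proj(h)[0].astype(int);p=v.proj(h)[0].astype(int)
a=v.im[p[1]-60:p[1]+60,p[0]-80:p[0]+80];b=w.im[q[1]-48:q[1]+27,q[0]-50:q[0]+50];print(p,q)
cv2.imwrite('pics/c4.png',np.hstack([cv2.resize(a,(400,300),interpolation=3),cv2.resize(b,(400,300),interpolation=3)]))
```

```text
13.15 [0.6056 0.0923 0.0816] [ 3.1399e+00 -2.0000e-04  1.5706e+00] [ 0.39 -0.63  0.6 ]
[[[315.2, 271.1], [314.1, 252.8]], [[333.8, 203.4], [333.2, 216.3]], [[298.0, 200.7], [298.7, 205.5]]]
[314 252] [333 216]
```

View pics/c4.png

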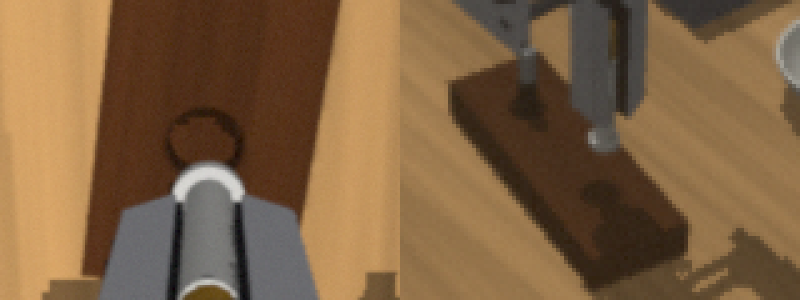

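The wrist view shows the hole at about px (316,251) and the foot at (318,271). Corrected for the known bias, the hole is at about (0.6045, 0.093). I'll lower, then feel for the floor.

Scaled: 36 mm / 800 = 0.045, -1.1 mm / 800 = -0.0014.

>>> arm_command(
  plan=[
    [[0.0009,-0.0014,0.0063,0,0,0,0.9],[0.0009,-0.0014,0.0188,0,0,0,0.9],[0.0009,-0.0014,0.0313,0,0,0,0.9],[0.0009,-0.0014,0.04,0,0,0,0.9],[0.0009,-0.0014,0.04,0,0,0,0.9],[0.0009,-0.0014,0.0425,0,0,0,0.9],[0.0009,-0.0014,0.045,0,0,0,0.9],[0.0009,-0.0014,0.045,0,0,0,0.9]],
  ],
)

```text
time_s: 14.1
ee_pos: [0.604, 0.0931, 0.0443]
eef_rot: [3.142, 0.0, 1.571]
force: [-0.6, 0.0, -1.0]
grip_width: 0.0109
grip_force: 12.0
```

>>> arm_command(
  plan=[
    [[0,0,0.0013,0,0,0,0.9],[0,0,0.0025,0,0,0,0.9],[0,0,0.0025,0,0,0,0.9]],
  ],
)

```text
time_s: 14.4
ee_pos: [0.6039, 0.093, 0.0423]
eef_rot: [-3.142, 0.0, 1.571]
force: [-0.8, 0.4, -0.2]
grip_width: 0.011
grip_force: 12.0
```

Scaled: 2 mm / 800 = 0.0025, 1 mm / 800 = 0.0013.

>>> arm_command(
  plan=[
    [[0,0,0.0013,0,0,0,0.9],[0,0,0.0025,0,0,0,0.9],[0,0,0.0025,0,0,0,0.9]],
  ],
)

```text
time_s: 14.7
ee_pos: [0.6038, 0.0931, 0.0402]
eef_rot: [-3.141, 0.0, 1.571]
force: [-0.4, -0.3, -0.4]
grip_width: 0.011
grip_force: 12.0
```

>>> arm_command(
  plan=[
    [[0,0,0.0013,0,0,0,0.9],[0,0,0.0025,0,0,0,0.9],[0,0,0.0025,0,0,0,0.9]],
  ],
)

```text
time_s: 15.0
ee_pos: [0.6038, 0.0931, 0.0382]
eef_rot: [-3.141, 0.0, 1.571]
force: [-0.4, 0.1, -0.2]
grip_width: 0.0109
grip_force: 12.0
```

Scaled: 2 mm / 800 = 0.0025, 1 mm / 800 = 0.0013.

>>> arm_command(
  plan=[
    [[0,0.0006,0.0013,0,0,0,0.9],[0,0.0006,0.0025,0,0,0,0.9],[0,0.0006,0.0025,0,0,0,0.9]],
  ],
)

```text
time_s: 15.3
ee_pos: [0.6044, 0.0931, 0.0362]
eef_rot: [-3.141, 0.0, 1.571]
force: [-0.4, -0.7, -1.0]
grip_width: 0.0108
grip_force: 12.0
```

Scaled: 2 mm / 800 = 0.0025, 1 mm / 800 = 0.0013.

>>> arm_command(
  plan=[
    [[0,0,0.0013,0,0,0,0.9],[0,0,0.0025,0,0,0,0.9],[0,0,0.0025,0,0,0,0.9]],
  ],
)

```text
time_s: 15.6
ee_pos: [0.6044, 0.0931, 0.0342]
eef_rot: [-3.141, 0.0, 1.571]
force: [-0.1, -0.8, -1.0]
grip_width: 0.0108
grip_force: 12.0
```

Scaled: 1 mm / 800 = 0.0013.

>>> arm_command(
  plan=[
    [[0,0,0.0013,0,0,0,0.9],[0,0,0.0013,0,0,0,0.9],[0,0,0.0013,0,0,0,0.9]],
  ],
)

```text
time_s: 15.9
ee_pos: [0.6044, 0.0931, 0.0333]
eef_rot: [-3.142, -0.0, 1.571]
force: [0.1, -0.5, -0.9]
grip_width: 0.0106
grip_force: 12.0
```

Scaled: 1 mm / 800 = 0.0013.

>>> arm_command(
  plan=[
    [[0,0,0.0013,0,0,0,0.9],[0,0,0.0013,0,0,0,0.9],[0,0,0.0013,0,0,0,0.9]],
  ],
)

```text
time_s: 16.2
ee_pos: [0.6044, 0.0931, 0.0323]
eef_rot: [-3.142, -0.0, 1.571]
force: [0.3, -0.4, -0.6]
grip_width: 0.0108
grip_force: 12.0
```

Scaled: 1 mm / 800 = 0.0013.

>>> arm_command(
  plan=[
    [[0,0,0.0013,0,0,0,0.9],[0,0,0.0013,0,0,0,0.9],[0,0,0.0013,0,0,0,0.9]],
  ],
)

```text
time_s: 16.5
ee_pos: [0.6044, 0.093, 0.0313]
eef_rot: [-3.142, 0.0, 1.571]
force: [0.1, -0.1, -0.2]
grip_width: 0.0105
grip_force: 12.0
```

Scaled: 0.5 mm / 800 = 0.0006.

>>> arm_command(
  plan=[
    [[0,0,0.0006,0,0,0,0.9],[0,0,0.0006,0,0,0,0.9],[0,0,0.0006,0,0,0,0.9]],
  ],
)

```text
time_s: 16.8
ee_pos: [0.6045, 0.0931, 0.0311]
eef_rot: [3.141, -0.0, 1.571]
force: [-1.5, -0.7, 3.7]
grip_width: 0.0105
grip_force: 12.0
```

Scaled: 0.5 mm / 800 = 0.0006.

>>> arm_command(
  plan=[
    [[0,0,0.0006,0,0,0,0.9],[0,0,0.0006,0,0,0,0.9],[0,0,0.0006,0,0,0,0.9]],
  ],
)

```text
time_s: 17.1
ee_pos: [0.6046, 0.0931, 0.031]
eef_rot: [3.141, -0.0, 1.571]
force: [-3.8, -1.6, 9.1]
grip_width: 0.0107
grip_force: 12.0
```

The foot met the floor at the predicted height. I'll release it and retreat straight up.

Scaled: -0.5 mm / 800 = -0.0006.

>>> arm_command(
  plan=[
    [[0,0,-0.0006,0,0,0,0.9],[0,0,-0.0006,0,0,0,0.9],[0,0,-0.0006,0,0,0,0.7],[0,0,-0.0006,0,0,0,0.6],[0,0,-0.0006,0,0,0,0.5],[0,0,-0.0006,0,0,0,0.4],[0,0,-0.0006,0,0,0,0.3],[0,0,-0.0006,0,0,0,0.3],[0,0,-0.0006,0,0,0,0.3]],
  ],
)

```text
time_s: 18.0
ee_pos: [0.6044, 0.0931, 0.0309]
eef_rot: [3.142, 0.0, 1.571]
force: [-0.2, 0.0, 0.1]
grip_width: 0.0327
grip_force: 0.0
```

Scaled: -150 mm / 800 = -0.1875, -140 mm / 800 = -0.175.

>>> arm_command(
  plan=[
    [[0,0,-0.0125,0,0,0,0.3],[0,0,-0.0313,0,0,0,0.3],[0,0,-0.0625,0,0,0,0.3],[0,0,-0.1,0,0,0,0.3],[0,0,-0.1375,0,0,0,0.3],[0,0,-0.175,0,0,0,0.3],[0,0,-0.1875,0,0,0,0.3],[0,0,-0.1875,0,0,0,0.3]],
  ],
)

```text
time_s: 18.8
ee_pos: [0.6049, 0.0931, 0.1828]
eef_rot: [3.138, -0.0, 1.571]
force: [-0.2, -0.4, -0.6]
grip_width: 0.0328
grip_force: 0.0
```

Run:
```python
from h import *
o=ctrl.get_obs();print(o['time_s'],o['ee_pos'].round(4),o['force'].round(2),o['grip_width'])
snap('wrist');snap('side');v=V('wrist');w=V('side')
a=v.im[150:300,220:420];b=w.im[160:250,270:390]
cv2.imwrite('pics/c5.png',np.hstack([cv2.resize(a,(400,300),interpolation=3),cv2.resize(b,(400,300),interpolation=3)]))
T=[[.6045,.093,.01],[.6045,.093,.09]];print(v.proj(T),w.proj(T))
```

```text
18.8 [0.6049 0.0931 0.1828] [-0.18 -0.44 -0.55] 0.03283066214118407
[[315.11306859 219.46718857]
 [314.8497243  240.05774431]] [[332.90389148 220.88759765]
 [333.37581467 192.78351687]]
```

View pics/c5.png

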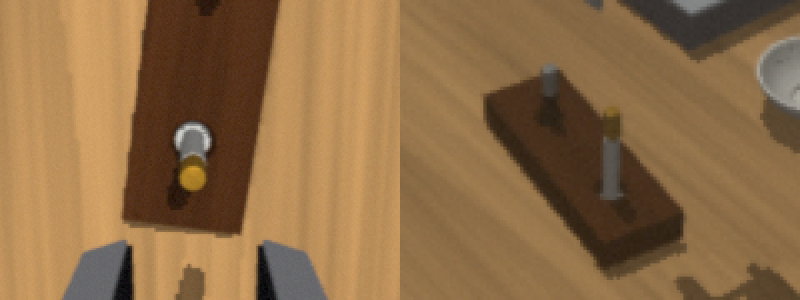

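The tube stands upright in the hole: its top is at side px (333,192) and its visible base at (333,219), both matching the prediction for a seated foot. The spare tube is undisturbed.

```bash
python3 -c "
from station import ctrl
print(ctrl.hand_in())"
```

```text
the job is handed in; nothing more can be done
None
```

The white tube is out of the pump fitting and standing upright, released, in the empty hole of the drying block; I handed the job in after about 19 s of robot time, and no verdict came back.

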